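# Gauge the washed filter discs and load the gas filter holder

### The job

Get the gas filter holder ready: first press its bayonet cover down, twist it a quarter turn counter-clockwise (seen from above), lift it off and stand it right way up on the rubber mat. Then try each bronze disc that lies on the drying board in the stepped gauge, from the narrowest gap upward until it enters: the one for which the second-narrowest gap is the first it enters goes flat into the holder's round seat, and each other disc is left lying flat in the first gap it enters, so that we see which spares we have. When the holder is loaded, put its cover back on, pressed down and twisted clockwise until it is locked again; do not shift the crucibles, tools and jar that stand about.

Things in the scene. Friction and masses are not known exactly. Their poses are not given: they have to be found in the camera images.
- cover: bayonet cover of the filter holder: grey round cap, 72 mm in diameter, 38 mm high, with a black grip bar on top (60 mm high in all) and two steel lugs, 12 mm wide, standing out 10 mm at the foot of the skirt on the cover's +y and -y sides. Origin at the centre of the skirt's lower rim, z up. About 0.22 kg. Locked on the holder at the start, 17 mm above the bench
- cover_bar (a point): middle of the cover's grip bar, on the cover's axis, 49 mm above its lower rim and 11 mm below the bar's top; the bar is 50 mm long along x, 12 mm wide, 22 mm high. Turned counter-clockwise from above, the locked cover comes free to lift at 81 to 97 degrees, where it meets a stop; it is put back at such an angle (either lug in either opening) and turned clockwise to lock
- spring_ring (a joint): how far (m) the cover presses down the spring ring it stands on: 0 at rest, 0.0055 at most. Catches hold the lugs: the cover turns only when pressed down at least 3.5 mm (8 N at first, some 15 N at 5 mm) and kept down for the first 25 degrees; then it may rise again under the collar's roof. Locking: the same backwards, pressed down past the catches
- holder: filter holder, fixed on the bench: aluminium flange 120 mm in diameter, 12 mm thick, with a bayonet collar 108 mm in diameter, its top 30 mm above the bench, its inward rim 38 mm from the axis. Origin at the centre of the underside; while the cover is locked, its yaw is the holder's within 4 degrees, or half a turn from it
- seat (a point): middle of the floor of the holder's round seat, 26 mm above the bench, z up: a recess 39 mm in diameter and 5 mm deep in a steel boss 58 mm in diameter at the holder's centre. Hidden by the cover at the start
- mat: square light grey rubber mat, 120 by 120 mm, 3 mm thick, fixed on the bench; origin at the centre of its underside
- board: white perforated drying board, 200 by 200 mm, 4 mm thick, fixed on the bench; the discs lie on it at the start, about 100 mm apart; origin at the centre of its underside
- gauge: stepped gap gauge: aluminium base plate 100 mm (x) by 234 mm (y), 6 mm thick, fixed on the bench, with five dark jaws in a row along y, each 28 mm long (x), 14 mm thick, rising 14 mm above the plate, with 1 mm bevels; the gaps between them widen from the +y end to the -y end, 1 to 4 punch marks beside them. A disc too big for a gap comes to rest on top of its jaws. Origin at the centre of the underside
- gap1 (a point): gauge gap 1: origin on the base plate's top, midway between the jaws and midway along them; x runs along the jaws (the open way through the gap), y across the gap, z up. 31.5 mm wide, takes the 30 mm disc (the narrowest)
- gap2 (a point): gauge gap 2: origin on the base plate's top, midway between the jaws and midway along them; x runs along the jaws (the open way through the gap), y across the gap, z up. 36.5 mm wide, takes the 35 mm disc and those smaller
- gap3 (a point): gauge gap 3: origin on the base plate's top, midway between the jaws and midway along them; x runs along the jaws (the open way through the gap), y across the gap, z up. 41.5 mm wide, takes the 40 mm disc and those smaller
- gap4 (a point): gauge gap 4: origin on the base plate's top, midway between the jaws and midway along them; x runs along the jaws (the open way through the gap), y across the gap, z up. 46.5 mm wide, takes the 45 mm disc and those smaller
- disc_a: sintered bronze filter disc, a plain round puck 16 mm thick, 30, 35, 40 or 45 mm in diameter (which is not told: find it with the gauge; no two discs are alike). Origin at its centre, z along its axis; it may lie either face up. None if it is not there
- disc_b: sintered bronze filter disc, a plain round puck 16 mm thick, 30, 35, 40 or 45 mm in diameter (which is not told: find it with the gauge; no two discs are alike). Origin at its centre, z along its axis; it may lie either face up. None if it is not there
- disc_c: sintered bronze filter disc, a plain round puck 16 mm thick, 30, 35, 40 or 45 mm in diameter (which is not told: find it with the gauge; no two discs are alike). Origin at its centre, z along its axis; it may lie either face up. None if it is not there
- disc_d: sintered bronze filter disc, a plain round puck 16 mm thick, 30, 35, 40 or 45 mm in diameter (which is not told: find it with the gauge; no two discs are alike). Origin at its centre, z along its axis; it may lie either face up. None if it is not there
- crucible: small white crucible, 32 mm wide, 30 mm high, a bystander; origin under its centre
- crucible2: another such crucible, a bystander
- spatula: thin steel lab spatula lying flat, 170 mm long, a bystander
- wrench: small steel wrench lying flat, 150 mm long, a bystander
- vial: small amber glass jar, 28 mm wide, 50 mm high, a bystander; origin under its centre

How it is judged (in metres and radians):
On the way, in this order (a step that is already met when the one before it is completed fails the run):
1. the bayonet cover stands right way up on the rubber mat (horizontal distance between cover and mat below 0.055 m and z of cover in the frame of mat below 0.01 m and angle between cover's own z axis and vertical below 0.12 rad), for 0.2 s.
2. the disc that belongs in the holder is down in the second-narrowest gap of the gauge, the first that it enters (horizontal distance between disc_b and gap2 below 0.012 m and z of disc_b in the frame of gap2 below 0.011 m and angle between the z axis of disc_b and the z axis of gap2, either way round below 0.12 rad), for 0.1 s.
3. that disc lies flat in the holder's seat (horizontal distance between disc_b and seat below 0.0045 m and z of disc_b in the frame of seat below 0.011 m and angle between the z axis of disc_b and the z axis of seat, either way round below 0.1 rad), for 0.2 s.
At the end, for the whole second after the job is handed in: The cover is locked on the holder (yaw within 7 degrees of the holder's, either way round, risen on its spring); the 35 mm disc lies flat in the seat (within 4.5 mm of its axis); every other disc present lies flat in the narrowest gap that takes it, within 12 mm of its middle; all at rest (all of step 3 and horizontal distance between cover and holder below 0.006 m and z of cover in the frame of holder below 0.02 m and angle between the x axis of cover and the x axis of holder, either way round below 0.12 rad and value of joint spring_ring below 0.002 m and angle between cover's own z axis and vertical below 0.08 rad and horizontal distance between disc_a and gap3 below 0.012 m and z of disc_a in the frame of gap3 below 0.011 m and angle between the z axis of disc_a and the z axis of gap3, either way round below 0.12 rad and horizontal distance between disc_c and gap4 below 0.012 m and z of disc_c in the frame of gap4 below 0.011 m and angle between the z axis of disc_c and the z axis of gap4, either way round below 0.12 rad and horizontal distance between disc_d and gap1 below 0.012 m and z of disc_d in the frame of gap1 below 0.011 m and angle between the z axis of disc_d and the z axis of gap1, either way round below 0.12 rad and linear speed of each of cover, disc_a, disc_b, disc_c, disc_d below 0.02 m/s); the robot touches nothing.
It fails at once if a spare disc is let down into a wider gap than the narrowest one that it enters ((horizontal distance between disc_a and gap4 below 0.012 m and z of disc_a in the frame of gap4 below 0.011 m) or (horizontal distance between disc_d and gap2 below 0.012 m and z of disc_d in the frame of gap2 below 0.011 m) or (horizontal distance between disc_d and gap3 below 0.012 m and z of disc_d in the frame of gap3 below 0.011 m) or (horizontal distance between disc_d and gap4 below 0.012 m and z of disc_d in the frame of gap4 below 0.011 m)).
It fails at once if a bystander (crucible, tool or jar) is shifted by more than 30 mm (distance of any of crucible, crucible2, spatula, wrench, vial from where it was at the start of the episode above 0.03 m).
Of disc_a, disc_c, disc_d only 2 to 3 are there at a start; the rules pass over those that are not, and their reading is None.
At some moment in a run one of disc_a, disc_c, disc_d may be knocked a few centimetres aside while the robot is not near it.
Once in a run the grip may slacken for a moment while it holds something.
It also fails if it takes over 210 s, if anything falls off the work surface, if the arm or the gripper's body presses on something with over 40 N, if the wrist force passes 120 N, or if a joint passes its speed limit or range.

### The arm

A 6-joint arm with a two-finger parallel gripper is mounted at the origin on the work surface. World frame = base frame: x ahead of the robot, y to its left, z up, the work surface at z = 0. Lengths are in m, angles in degrees, forces in N, time in s.
With the tool pointing down it reaches from about 0.225 to 0.875 m from the base axis. Payload 3.4 kg.
Tool frame: the origin (TCP) lies on the front face of the gripper's body, between the roots of the fingers; the fingertips stand arm.finger_overhang ahead of it and the grasp point (between the pads) lies 54 mm ahead of it (arm.finger_overhang is the distance from the TCP to the fingertips, in m); z points along the fingers, y is the direction in which the jaws open and shut (so a half turn about z gives the same grasp; the last joint's range is limited). The gripper opens to 85 mm and grips with 20 to 120 N. Pads are 22 mm wide; open, the fingers measure 114 mm over their backs; the gripper's body (76 mm by 85 mm) begins 54 mm behind the grasp point. The pads swing forward as they close: fully open they stand 13 mm farther back than shut.
Start: joints at [-80.787, 15.808, 86.224, -0, 77.962, -6.933], TCP at [0.16, -0.552, 0.304] pointing down, gripper open.
Joint ranges: [-165.64, 165.64], [-43.16, 119.46], [12.63, 154.43], [-67.54, 247.53], [6.08, 155.33], [-154.97, 154.97]. Speed limits (degrees/s): [147.25, 147.25, 180, 180, 180, 180].

### API

Orientations are given as a 3x3 rotation matrix whose columns are the frame's x, y, z axes.
In Python, from workcell import arm gives the robot as it stands. Calls block until the motion is done:
- arm.move_to(position, orientation): joint-space move of the TCP to a pose.
- arm.movel(position, frame=None, velocity=0.15, guard=None): straight line of the TCP; frame=None keeps the orientation; velocity is the mean speed in m/s. With guard (N) it stops when the force on the tool has changed by that much, and returns True; else False.
- arm.movej(angles): joint-space move.
- arm.grip(opening, force=None): opening from 0.0 (shut) to 1.0 (fully open); force is the grip in N (None keeps the last); returns when the fingers have stopped.
- arm.wait(seconds).
- arm.inverse_kinematics(position, orientation): joint angles nearest the present ones, or None.
- arm.observe(): the state.
- arm.capture(name): name is "scene" or "side" or "wrist"; returns the picture (420x560x3 uint8, blue, green, red); there is no depth.
- arm.camera_info(name): a dict with "mtx" (3x3 intrinsics, pixels), "R" (3x3) and "t" (3): a world point X has camera coordinates R X + t. Camera axes: x right, y down, z forward; pixel columns grow to the right and rows downward; lengths in m; the calibration is good to about 2 mm. A picture is of the moment at which its call begins: read the wrist's pose just before it. camera_info takes no time and is no camera call; for the wrist camera it gives the pose at the moment of the call.
A pose or a line that the arm cannot do raises arm.MotionError and nothing moves.
- arm.hand_in(): hands the job in, once; it reports no verdict.
The state is a dict: "time": time; "qpos": joint angles; "dq": joint speeds; "tau": joint torques, N m; "position": TCP position; "tcp_rot": TCP orientation; "ft_force": force on the tool from outside, world axes, zero at the start; "torque": the same for the moment, N m; "opening": opening from 0.0 (shut) to 1.0 (fully open).
Only numpy, scipy, OpenCV 4.12 (cv2) and the standard library are available. Lean on these libraries where they do the work, as an engineer would, in place of code of your own. Each camera call takes 0.05 s, during which the arm holds its last target. There are 200 camera calls.

## Working session

There is one attempt and no reset: what is moved stays moved. The work goes in short steps, each a Python script; the robot and the scene stay as the last script left them, time stands still between calls to the robot, and variables do not carry over. Pictures are saved under pics/ and viewed, about 12 in all and at most 16, crops included, and the job is handed in when it is done.

```bash
ls; mkdir -p pics
python3 - <<'E'
from workcell import arm
import cv2
print(arm.observe(), arm.finger_overhang)
for n in ("scene","side","wrist"):
    im=arm.capture(n); cv2.imwrite(f"pics/{n}0.png",im); print(n,arm.camera_info(n))
E
```

```text
pics
{'time': 0.0, 'qpos': array([-8.07878685e+01,  1.58466313e+01,  8.62972961e+01, -1.22175129e-03,
        7.79613825e+01, -6.93226235e+00]), 'dq': array([0.00392254, 0.02869477, 0.03199372, 0.01214359, 0.02777122,
       0.00720855]), 'tau': array([-4.65802441e-04, -4.16786349e+01, -2.45811027e+01, -2.33073166e-05,
        1.09337055e-02,  6.39469064e-07]), 'position': array([ 0.15981145, -0.55191607,  0.30303501]), 'tcp_rot': array([[ 9.60562787e-01,  2.78063003e-01, -3.14832253e-04],
       [ 2.78063109e-01, -9.60561101e-01,  1.81096069e-03],
       [ 2.01145553e-04, -1.82708468e-03, -9.99998311e-01]]), 'ft_force': array([ 0.13410908,  0.35425147, -0.27856725]), 'torque': array([-0.01228454, -0.07158777,  0.00243787]), 'opening': 0.9989039335946535} 0.0726
scene {'mtx': array([[426.8134993 ,   0.        , 277.44499554],
       [  0.        , 426.8134993 , 204.74812837],
       [  0.        ,   0.        ,   1.        ]]), 'R': array([[-0.12137955,  0.99239719,  0.02036739],
       [ 0.53400348,  0.08258289, -0.84143945],
       [-0.83672414, -0.09125729, -0.53996743]]), 't': array([ 0.04509742, -0.24232566,  1.552855  ])}
side {'mtx': array([[415.44072362,   0.        , 279.17503852],
       [  0.        , 415.44072362, 210.30353021],
       [  0.        ,   0.        ,   1.        ]]), 'R': array([[-0.96171891, -0.27360642, -0.01537101],
       [-0.20673088,  0.76118672, -0.61470084],
       [ 0.1798863 , -0.58799176, -0.78861056]]), 't': array([0.53750537, 0.14962118, 0.88342414])}
wrist {'mtx': array([[374.40967308,   0.        , 274.68204387],
       [  0.        , 374.40967308, 200.55239007],
       [  0.        ,   0.        ,   1.        ]]), 'R': array([[ 0.2788146 , -0.96034422, -0.00118167],
       [-0.92208724, -0.26805098,  0.27911252],
       [-0.26836084, -0.07673105, -0.96025768]]), 't': array([-0.57401553, -0.03635178,  0.37851911])}
```

View pics/scene0.png

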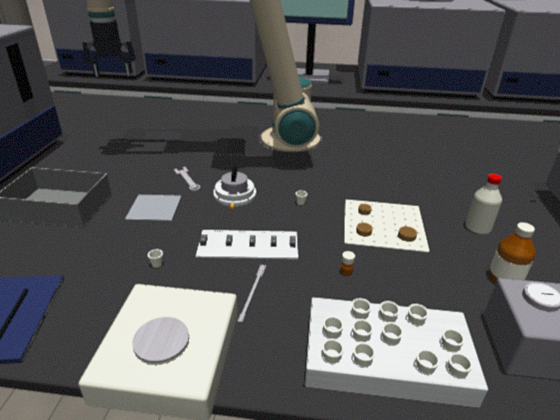

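View pics/side0.png

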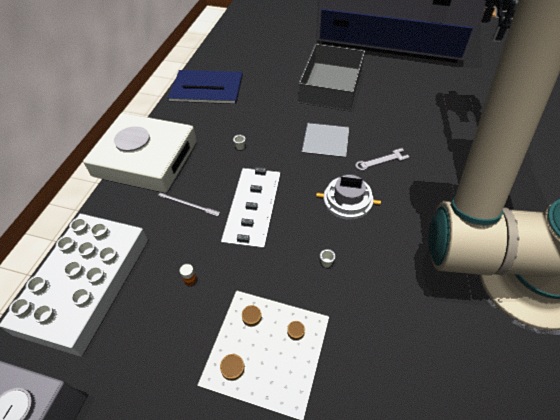

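The scene view shows the holder at about (235,187), the mat at (154,207), the gauge with jaws at columns 203 to 293 on row 240, and the board with three discs at (365,209), (364,229) and (408,233). The side view agrees. The jaw spacing narrows to the right (+y). I'll locate things roughly from these views, then look from close by.

```bash
cat > h.py <<'E'
import numpy as np, cv2
from workcell import arm
def ray(ci,px,z):
    d=ci["R"].T@np.linalg.solve(ci["mtx"],[px[0],px[1],1.0]); c=-ci["R"].T@ci["t"]
    return c+d*(z-c[2])/d[2]
def proj(ci,X):
    p=ci["mtx"]@(ci["R"]@np.asarray(X,float)+ci["t"]); return p[:2]/p[2]
def R(yaw):  # tool down, tool x at yaw; jaws open along yaw-90
    a=np.radians(yaw); c,s=np.cos(a),np.sin(a)
    return np.array([[c,s,0],[s,-c,0],[0,0,-1.]])
def snap(name,f):
    ci=arm.camera_info(name); im=arm.capture(name); cv2.imwrite(f"pics/{f}.png",im); return ci,im
def blobs(m,amin):
    n,l,s,c=cv2.connectedComponentsWithStats(m.astype(np.uint8))
    return [(c[i],s[i,4],s[i,:4],l==i) for i in range(1,n) if s[i,4]>=amin]
E
python3 - <<'E'
from h import *
for n,z in (("scene",0),("side",0)):
    ci=arm.camera_info(n)
    im=cv2.imread(f"pics/{n}0.png")
    pts={"scene":dict(holder=(235,187,.02),mat=(154,207,0),g1=(203,240,.02),g5=(293,240,.02),board=(385,224,0),cr1=(301,198,.02),cr2=(155,258,.02),vial=(347,264,.03),wr=(188,178,0)),
     "side":dict(holder=(349,195,.02),mat=(326,139,0),g1=(260,171,.02),g5=(243,238,.02),board=(263,350,0),cr1=(327,258,.02),cr2=(239,143,.02),vial=(188,275,.03),wr=(383,159,0))}[n]
    for k,v in pts.items(): print(n,k,ray(ci,v[:2],v[2]).round(3))
    hsv=cv2.cvtColor(im,cv2.COLOR_BGR2HSV)
    m=(hsv[...,0]<20)&(hsv[...,1]>110)&(hsv[...,2]>60)&(hsv[...,2]<200)
    for c,a,s,_ in blobs(m,30): print("bronze",c.round(1),a,s,ray(ci,c,.016).round(3))
E
```

```text
scene holder [ 0.409 -0.117  0.02 ]
scene mat [ 0.514 -0.318  0.   ]
scene g1 [ 0.662 -0.141  0.02 ]
scene g5 [0.631 0.068 0.02 ]
scene board [0.501 0.297 0.   ]
scene cr1 [0.439 0.073 0.02 ]
scene cr2 [ 0.741 -0.228  0.02 ]
scene vial [0.711 0.193 0.03 ]
scene wr [ 0.345 -0.275  0.   ]
bronze [493.3 180.5] 69 [487 176  15   9] [0.244 0.637 0.016]
bronze [364.6 208.7] 87 [359 205  12   9] [0.461 0.244 0.016]
bronze [364.1 228.6] 133 [357 223  15  13] [0.553 0.239 0.016]
bronze [407.7 233.2] 179 [399 227  18  14] [0.557 0.344 0.016]
bronze [517.2 249.2] 878 [498 233  38  32] [0.583 0.593 0.016]
bronze [346.8 268.6] 109 [341 263  13  13] [0.71  0.194 0.016]
side holder [ 0.415 -0.117  0.02 ]
side mat [ 0.513 -0.32   0.   ]
side g1 [ 0.649 -0.137  0.02 ]
side g5 [0.623 0.071 0.02 ]
side board [0.507 0.295 0.   ]
side cr1 [0.43  0.072 0.02 ]
side cr2 [ 0.735 -0.221  0.02 ]
side vial [0.701 0.196 0.03 ]
side wr [ 0.35  -0.282  0.   ]
bronze [219.3   2.3] 129 [206   0  27   8] [ 1.077 -0.964  0.016]
bronze [124.4  96.8] 112 [110  77  30  41] [ 1.144 -0.329  0.016]
bronze [ 92.4 134.2] 64 [ 85 128  16  13] [ 1.148 -0.153  0.016]
bronze [ 84.9 145.2] 37 [ 81 141  10  10] [ 1.144 -0.108  0.016]
bronze [ 77.6 152.9] 33 [ 73 147  11  12] [ 1.146 -0.076  0.016]
bronze [ 71.2 167. ] 30 [ 65 159  13  15] [ 1.133 -0.025  0.016]
bronze [ 42.5 193.5] 30 [ 38 189  11  11] [1.15  0.074 0.016]
bronze [ 34.2 204.1] 67 [ 27 197  16  16] [1.149 0.109 0.016]
bronze [189.5 278.8] 60 [182 273  14  10] [0.7   0.197 0.016]
bronze [250.9 314.7] 285 [242 306  19  18] [0.549 0.239 0.016]
bronze [295.5 329.3] 232 [288 321  16  18] [0.456 0.245 0.016]
bronze [231.6 366.3] 461 [220 354  24  26] [0.552 0.345 0.016]
```

Run:
```python
from h import *
arm.move_to([.412,-.117,.27],R(0)); arm.wait(.2)
ci,im=snap("wrist","w_hold")
arm.move_to([.64,-.035,.32],R(0)); arm.wait(.2)
ci2,im2=snap("wrist","w_gauge")
print(arm.observe()["time"],arm.observe()["qpos"].round(1))
import json
json.dump({k:{a:b.tolist() for a,b in v.items()} for k,v in dict(h=ci,g=ci2).items()},open("ci.json","w"))
cv2.imwrite("pics/w_both.png",cv2.resize(np.vstack([im[60:340,100:460],im2[60:340,100:460]]),None,fx=1.05,fy=1.05))
```

```text
3.4583 [-9.4 21.  76.1 -0.  82.9 80.6]
```

View pics/w_hold.png

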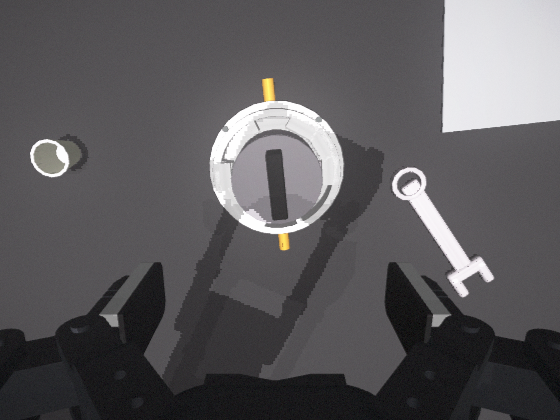

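View pics/w_gauge.png

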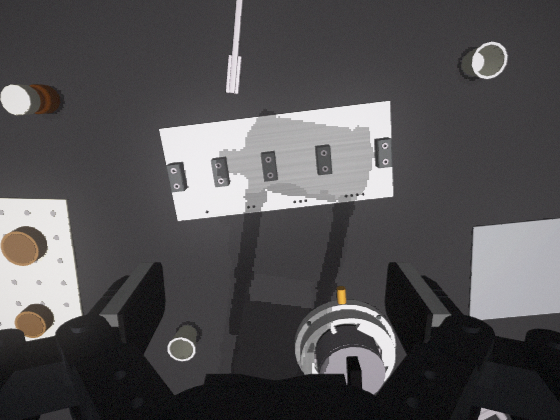

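The wrist picture shows the bar at about (277,185), running from (275,150) to (279,219). The gauge plate corners are at (160,129), (390,101), (393,196) and (178,220), with the five jaw tops between them. I'll segment both.

Run:
```python
from h import *
import json
C={k:{a:np.array(b) for a,b in v.items()} for k,v in json.load(open("ci.json")).items()}
g=cv2.imread("pics/w_hold.png",0); ci=C["h"]
print(g[140:230:6,276]); 
m=np.zeros_like(g,bool); m[140:230,255:300]=g[140:230,255:300]<45
for c,a,s,mm in blobs(m,200):
    ys,xs=np.nonzero(mm); r=cv2.minAreaRect(np.c_[xs,ys].astype(np.float32)); print(c,a,s,r)
    P=np.array([ray(ci,p,.077)[:2] for p in cv2.boxPoints(r)])
    print(P.round(4)); print("rect on top plane",cv2.minAreaRect((P*1000).astype(np.float32)))
# flange circle (outer, z=.012) : orange pins
hsv=cv2.cvtColor(cv2.imread("pics/w_hold.png"),cv2.COLOR_BGR2HSV)
m=(hsv[...,0]>8)&(hsv[...,0]<30)&(hsv[...,1]>130)&(hsv[...,2]>100)
for c,a,s,_ in blobs(m,20): print("pin",c,ray(ci,c,.006).round(4),ray(ci,c,.01).round(4))
im=cv2.imread("pics/w_hold.png",0)
m=np.zeros_like(im,bool); m[95:240,200:350]=im[95:240,200:350]>150
ys,xs=np.nonzero(m); W=np.array([ray(ci,p,.02)[:2] for p in np.c_[xs,ys]])
c,r=cv2.minEnclosingCircle((W*1000).astype(np.float32)); print("white circ @z20",c,r)
# gauge
ci=C["g"]; g=cv2.imread("pics/w_gauge.png",0)
for p in [(160,129),(390,101),(393,196),(178,220)]: print("corner",ray(ci,p,.006).round(4))
m=np.zeros_like(g,bool); m[130:200,165:395]=g[130:200,165:395]<75
for c,a,s,mm in blobs(m,100):
    ys,xs=np.nonzero(mm); P=np.array([ray(ci,p,.020)[:2]*1000 for p in np.c_[xs,ys]],np.float32)
    print("jaw",c.round(1),a,[np.round(v,1) for v in cv2.minAreaRect(P)])
```

```text
[159 157  62  64  67  69  59  62  61  63  58  59  57  56 112]
pin [268.09756098  89.19512195] [ 0.4852 -0.1118  0.006 ] [ 0.4851 -0.1118  0.01  ]
pin [283.48717949 241.32692308] [ 0.3454 -0.1258  0.006 ] [ 0.347  -0.1257  0.01  ]
white circ @z20 (416.9827575683594, -119.08833312988281) 64.37956237792969
corner [0.6736 0.0804 0.006 ]
corner [ 0.7009 -0.15    0.006 ]
corner [ 0.6031 -0.1616  0.006 ]
corner [0.5763 0.0693 0.006 ]
```

Run:
```python
from h import *
import json
C={k:{a:np.array(b) for a,b in v.items()} for k,v in json.load(open("ci.json")).items()}
g=cv2.imread("pics/w_hold.png",0); ci=C["h"]
m=np.zeros_like(g,bool); m[140:230,255:300]=g[140:230,255:300]<85
for c,a,s,mm in blobs(m,200):
    ys,xs=np.nonzero(mm); P=np.array([ray(ci,p,.077)[:2]*1000 for p in np.c_[xs,ys]],np.float32)
    print("bar",c,a,s,[np.round(v,1) for v in cv2.minAreaRect(P)])
# cover top disc, z=.055
m=np.zeros_like(g,bool); m[125:228,228:330]=True
print(g[185,205:350:4])
ci=C["g"]; g=cv2.imread("pics/w_gauge.png",0)
print(g[165,165:235:3])
m=np.zeros_like(g,bool); m[130:200,165:395]=g[130:200,165:395]<105
for c,a,s,mm in blobs(m,100):
    ys,xs=np.nonzero(mm); P=np.array([ray(ci,p,.020)[:2]*1000 for p in np.c_[xs,ys]],np.float32)
    print("jaw",c.round(1),a,[np.round(v,1) for v in cv2.minAreaRect(P)])
```

```text
bar [276.36557232 184.46850044] 1127 [266 149  22  71] [array([ 418.2, -118.7]), array([52.3, 11.9]), np.float64(5.4)]
[ 97  97 209 227 225 220 224 149 152 151 150 151 152 151 151 151  65  59
  59  62 141 152 152 152 151 153 152 152 152 146 221 115 225 221  78  66
  67]
[ 78  82 111 116 119  63  93 236 236 237 236 236 236 237 237 237 124 131
  92  92  74 164 174 174]
jaw [391.4 164.9] 232 [array([ 638.8, -146.5]), array([23.7, 70. ]), np.float64(90.0)]
jaw [378.  150.2] 137 [array([ 652.1, -142. ]), array([29.4, 13.7]), np.float64(4.3)]
jaw [323.  159.2] 370 [array([644.9, -83.9]), array([29.5, 14.7]), np.float64(6.7)]
jaw [269.  165.7] 352 [array([638.4, -30. ]), array([29.6, 14. ]), np.float64(6.9)]
jaw [222.6 168.2] 222 [array([633.3,  18.4]), array([28.3, 14. ]), np.float64(6.6)]
jaw [173.6 179.9] 334 [array([623. ,  64.4]), array([22.3, 40. ]), np.float64(85.3)]
```

The bar is at about (0.417,-0.119) with yaw 5.5°, and the orange pins agree (5.8°). The gauge centre is about (0.6385,-0.0405) with yaw 6.7°, and the jaw pitch matches the plate. Next I grip the cover, press, turn and lift.

```bash
cat >> h.py <<'E'
def st(tag=""):
    o=arm.observe(); print(tag,"t%.1f"%o["time"],"p",o["position"].round(4),"F",o["ft_force"].round(1),"M",o["torque"].round(2),"op %.3f"%o["opening"]); return o
def turn(p,y0,y1,step=10):
    n=max(1,int(np.ceil(abs(y1-y0)/step)))
    for y in np.linspace(y0,y1,n+1)[1:]: arm.move_to(p,R(y))
E
python3 - <<'E'
from h import *
x,y,yaw=.417,-.119,5.5
arm.move_to([x,y,.20],R(yaw)); arm.movel([x,y,.131],velocity=.08); st("down")
arm.grip(0.0,100); arm.wait(.2); o=st("gripped")
for dz in (.003,.0055):
    arm.movel([x,y,.131-dz],velocity=.02); arm.wait(.2); st("press")
E
```

```text
down t5.5 p [ 0.4174 -0.1191  0.1313] F [-0.   1.   0.1] M [ 0.05 -0.   -0.02] op 1.000
gripped t6.4 p [ 0.4171 -0.119   0.1314] F [-1.   0.6  5.8] M [0.08 0.15 0.09] op 0.110
press t6.9 p [ 0.4171 -0.119   0.1288] F [-2.   1.6  9.8] M [0.19 0.42 0.14] op 0.110
press t7.4 p [ 0.4171 -0.119   0.1266] F [-3.2  1.3 12.5] M [0.27 0.51 0.08] op 0.109
```

Run:
```python
from h import *
x,y,yaw=.417,-.119,5.5
arm.movel([x,y,.1245],velocity=.02); arm.wait(.2); st("press")
p=[x,y,.1245]
for a,b in ((0,10),(10,20),(20,35)):
    turn(p,yaw+a,yaw+b,5); st(f"turn{b}")
```

```text
press t7.8 p [ 0.4171 -0.119   0.1264] F [-5.2  2.1 20.3] M [ 0.42  0.7  -0.02] op 0.119
turn10 t8.3 p [ 0.4178 -0.1193  0.1264] F [-2.2  0.9 17.5] M [ 0.3   0.51 -0.05] op 0.109
turn20 t8.8 p [ 0.4183 -0.1194  0.1264] F [-1.7  1.9 16.6] M [ 0.34  0.34 -0.04] op 0.114
turn35 t9.6 p [ 0.4185 -0.1192  0.1264] F [-2.3  2.4 16. ] M [ 0.43  0.25 -0.07] op 0.112
```

Run:
```python
from h import *
x,y,yaw=.417,-.119,5.5
arm.movel([x,y,.1275],velocity=.02); st("relax")
p=[x,y,.1275]
for a,b in ((35,60),(60,80),(80,90)):
    turn(p,yaw+a,yaw+b,7); st(f"turn{b}")
arm.movel([x,y,.140],velocity=.03); arm.wait(.2); st("lift")
arm.movel([x,y,.155],velocity=.05); arm.wait(.2); st("lift")
snap("wrist","lift1")
```

```text
relax t9.9 p [ 0.4184 -0.1193  0.1288] F [0.1 0.4 9.4] M [ 0.28  0.04 -0.13] op 0.108
turn60 t10.9 p [ 0.4182 -0.1193  0.1286] F [0.3 0.8 9.7] M [0.28 0.03 0.06] op 0.109
turn80 t11.6 p [ 0.418  -0.1191  0.1286] F [ 0.1  1.8 10.4] M [0.31 0.11 0.2 ] op 0.114
turn90 t12.1 p [ 0.418  -0.1192  0.1286] F [0.2 1.4 9.5] M [0.25 0.07 0.06] op 0.111
lift t12.9 p [ 0.4168 -0.1189  0.1397] F [ 0.2 -0.3 -1.1] M [-0.02 -0.   -0.03] op 0.113
lift t13.5 p [ 0.4168 -0.1189  0.1548] F [ 0.5  0.4 -2.4] M [ 0.01 -0.02 -0.01] op 0.115
```

View pics/lift1.png

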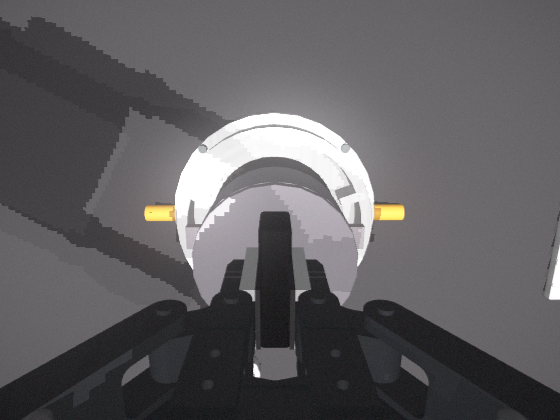

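The cover is in the grip, clear of the holder, with its lugs between the pins. Next I set it on the mat.

```bash
python3 - <<'E'
from h import *
arm.movel([.417,-.119,.21]); arm.move_to([.5135,-.319,.21],R(95.5)); arm.wait(.1); st("above mat")
arm.movel([.5135,-.319,.135],velocity=.12)
print(arm.movel([.5135,-.319,.112],velocity=.02,guard=3)); st("touch")
arm.grip(0.45); arm.wait(.1); arm.movel([.5135,-.319,.22],velocity=.15)
arm.move_to([.4135,-.319,.24],R(0)) if False else None
st("off"); ci,im=snap("wrist","mat1"); snap("scene","sc1")
# look at seat from above
arm.move_to([.40,-.121,.22],R(5.5)); arm.wait(.2); ci,im=snap("wrist","seat1")
import pickle; pickle.dump(ci,open("seat_ci.pkl","wb"))
cv2.imwrite("pics/v1.png",np.hstack([cv2.imread("pics/mat1.png")[:, :],im])[::1,::1][:, :])
E
python3 -c "
import cv2;a=cv2.imread('pics/v1.png');cv2.imwrite('pics/v1s.png',cv2.resize(a,(800,300)))"
```

```text
above mat t15.1 p [ 0.5127 -0.3169  0.2098] F [-0.1  0.4 -2.2] M [ 0.03 -0.04 -0.01] op 0.111
True
touch t16.7 p [ 0.5134 -0.3189  0.1174] F [-0.5 -0.5  4.5] M [-0.01 -0.04 -0.03] op 0.115
off t18.0 p [ 0.513  -0.3186  0.2191] F [ 0.5  0.1 -0. ] M [0.01 0.01 0.04] op 0.450
```

View pics/v1s.png

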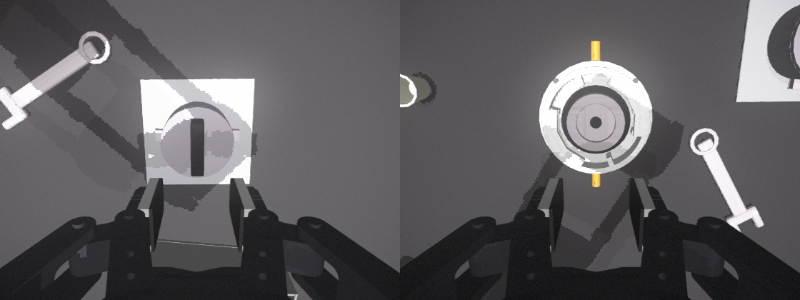

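The cover stands upright on the mat. The touch height of 0.1174 matches the expected 0.1175. Next I measure the seat, take close looks at the gauge and look at the board.

```bash
python3 - <<'E'
from h import *
import pickle
ci=pickle.load(open("seat_ci.pkl","rb")); g=cv2.imread("pics/seat1.png",0)
print(g[171,215:335:3])
for t in (60,): 
    m=np.zeros_like(g,bool); m[120:225,225:325]=g[120:225,225:325]<t
    for c,a,s,_ in blobs(m,30): print(c,a,s,ray(ci,c,.026).round(4))
hsv=cv2.cvtColor(cv2.imread("pics/seat1.png"),cv2.COLOR_BGR2HSV)
m=(hsv[...,0]>8)&(hsv[...,0]<30)&(hsv[...,1]>130)&(hsv[...,2]>100)
P=[ray(ci,c,.008)[:2] for c,a,s,_ in blobs(m,20)]; print("pins",P)
D={}
o=np.array([.6385,-.0405]); a=np.radians(6.75); ey=np.array([-np.sin(a),np.cos(a)])
for k,v in (("A",59.),("B",-46.)):
    q=o+ey*v/1000; arm.move_to([q[0]-.02,q[1],.21],R(6.75)); arm.wait(.2); D[k]=snap("wrist","g"+k)[0]
arm.move_to([.50,.29,.30],R(0)); arm.wait(.2); D["board"]=snap("wrist","board")[0]
pickle.dump(D,open("D.pkl","wb")); st()
E
python3 -c "
import cv2,numpy as np
cv2.imwrite('pics/v2.png',cv2.resize(np.hstack([cv2.imread('pics/g%s.png'%k)[40:300] for k in 'AB']),(800,186)))"
```

```text
[254 254 190 219  80  80 160 182 183 188 189 183 185 183 180 180 183  94
  75  73  73  73  69 188 186 187 194 193 189 174 180 183 184 171  70  70
 220 201 228 232]
pins [array([ 0.48545415, -0.11158898]), array([ 0.34566643, -0.12575019])]
 t23.7 p [0.5005 0.2893 0.2997] F [-0.6  0.3  0.8] M [-0.02  0.01 -0.  ] op 0.450
```

View pics/v2.png

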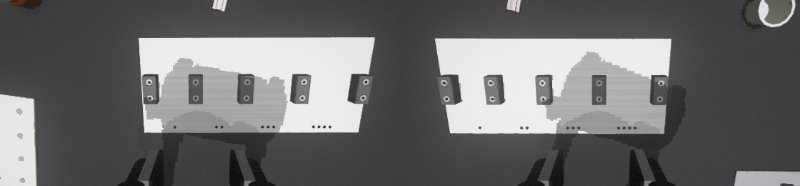

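View pics/board.png

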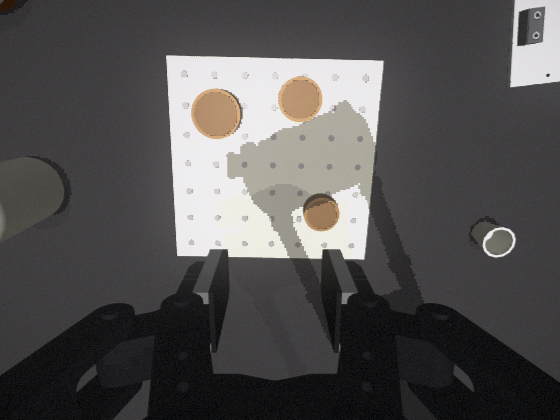

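The gauge views show the five jaws clearly, with punch marks 1 to 4 running from left (+y) to right. The board shows discs at (216,113) large, (300,99) medium and (321,213) small.

Run:
```python
from h import *
import pickle
ci=pickle.load(open("seat_ci.pkl","rb")); g=cv2.imread("pics/seat1.png",0)
m=np.zeros_like(g,bool); m[120:225,225:325]=g[120:225,225:325]<110
for c,a,s,_ in blobs(m,30): print("hole",c,a,s,ray(ci,c,.026).round(4))
D=pickle.load(open("D.pkl","rb"))
for k in "AB":
    g=cv2.imread(f"pics/g{k}.png",0); m=np.zeros_like(g,bool); m[130:205,190:520]=g[130:205,190:520]<130
    if k=="B": m[:]=0; m[130:205,55:480]=g[130:205,55:480]<130
    m=cv2.morphologyEx(m.astype(np.uint8),cv2.MORPH_CLOSE,np.ones((5,5)))
    for c,a,s,mm in blobs(m,200):
        ys,xs=np.nonzero(mm); P=np.array([ray(D[k],p,.020)[:2]*1000 for p in np.c_[xs,ys]],np.float32)
        r=cv2.minAreaRect(P); print(k,c.round(),a,[np.round(v,1) for v in r])
    ww=(g>140).astype(np.uint8)
    ww=cv2.morphologyEx(ww,cv2.MORPH_CLOSE,np.ones((25,25)))
    b=max(blobs(ww,5000),key=lambda b:b[1]); ys,xs=np.nonzero(b[3]); P=np.array([ray(D[k],p,.006)[:2]*1000 for p in np.c_[xs,ys]],np.float32)
    print("plate",k,[np.round(v,2) for v in cv2.minAreaRect(P)])
im=cv2.imread("pics/board.png"); hsv=cv2.cvtColor(im,cv2.COLOR_BGR2HSV)
m=(hsv[...,0]<22)&(hsv[...,1]>90)&(hsv[...,2]>50); m[260:]=0
for c,a,s,mm in blobs(m,300):
    ys,xs=np.nonzero(mm); P=np.array([ray(D["board"],p,.020)[:2]*1000 for p in np.c_[xs,ys]],np.float32)
    cc,r=cv2.minEnclosingCircle(P); print("disc",c.round(1),a,np.round(cc,1),round(2*r,1))
```

```text
hole [274.31887088 156.91897543] 1913 [226 120  96  95] [ 0.4267 -0.1182  0.026 ]
hole [273.52970297 171.05445545] 202 [266 163  16  17] [ 0.4165 -0.1186  0.026 ]
hole [269.32352941 196.05882353] 34 [253 189  33  10] [ 0.3977 -0.1173  0.026 ]
A [204. 167.] 1634 [array([623.6,  67.4]), array([53.3, 22.8]), np.float64(3.1)]
A [506. 169.] 1563 [array([ 646.7, -141.3]), array([53.9, 22.4]), np.float64(17.0)]
A [343. 164.] 945 [array([638.2, -28.3]), array([30. , 16.1]), np.float64(7.0)]
A [420. 164.] 1045 [array([644.8, -81.9]), array([29.2, 18.2]), np.float64(6.7)]
A [274. 164.] 838 [array([632.1,  20.5]), array([29.3, 13.6]), np.float64(6.7)]
plate A [array([638.79, -40.37]), array([ 99.36, 234.98]), np.float64(6.7)]
B [419. 167.] 8921 [array([ 654.9, -182.2]), array([52.9, 95.1]), np.float64(6.9)]
B [ 67. 169.] 1377 [array([621.5,  60.9]), array([21.1, 48.8]), np.float64(87.5)]
B [132. 165.] 1032 [array([632.8,  17.4]), array([28.5, 18.1]), np.float64(6.9)]
B [202. 165.] 919 [array([638.3, -31.2]), array([29.3, 15.7]), np.float64(6.8)]
B [278. 165.] 832 [array([644.7, -84.9]), array([29.2, 13.5]), np.float64(6.9)]
plate B [array([638.82, -39.43]), array([ 99.33, 233.93]), np.float64(6.86)]
disc [300.   98.8] 1518 [565.  266.6] 39.1
disc [215.5 113.3] 1885 [552.2 343.1] 44.5
disc [321.6 214.7] 842 [456.2 243.6] 34.4
```

The mid disc has moved since the first picture, from (0.551,0.239) to (0.565,0.267), so that was the knock. Plate and jaws agree on the gauge centre at (0.639,-0.0398) with yaw 6.75°. I start with the smallest disc. It gets a centring squeeze along gauge y, then a grip along gauge x, then a try in gap 1.

```bash
cat >> h.py <<'E'
GY=6.75; GO=np.array([.639,-.0398]); a_=np.radians(GY); EX=np.array([np.cos(a_),np.sin(a_)]); EY=np.array([-np.sin(a_),np.cos(a_)])
GAP={1:.08325,2:.03525,3:-.01775,4:-.07575}
D0=.0735   # TCP height above the disc's underside when held
def gap(n): return GO+EY*GAP[n]
def pick(x,y,zs,op=.75,squeeze=True,d=D0,force=60):
    z=zs+d
    if squeeze:
        arm.move_to([x,y,.15],R(GY)); arm.grip(op); arm.movel([x,y,z],velocity=.12)
        arm.grip(0,25); st("squeeze"); arm.grip(op); turn([x,y,z],GY,GY+90,90)
    else:
        arm.move_to([x,y,.15],R(GY+90)); arm.grip(op); arm.movel([x,y,z],velocity=.12)
    arm.grip(0,force); o=st("grip")
    arm.movel([x,y,.15],velocity=.2); return o
def tryg(n,dy=0,dx=0,fresh=True):
    q=gap(n)+EY*dy+EX*dx
    if fresh:
        arm.move_to([*q,.12],R(GY+90)); arm.wait(.1)
    arm.movel([*q,.101],velocity=.08)
    hit=arm.movel([*q,.006+D0+.0005],velocity=.025,guard=6); o=st(f"gap{n} dy{dy*1000:.1f} hit{hit}")
    return o["position"][2]<.006+D0+.004
E
python3 - <<'E'
from h import *
pick(.457,.2435,.004)
e=tryg(1); print("entered",e)
if not e:
    snap("wrist","try1"); arm.movel([*gap(1),.12],velocity=.1)
E
```

```text
squeeze t25.9 p [0.4575 0.2437 0.0784] F [-0.7 -0.2  6.9] M [-0.07  0.06  0.01] op 0.396
grip t28.1 p [0.457  0.2435 0.0779] F [-1.5 -0.4  4.8] M [-0.05  0.21 -0.01] op 0.381
gap1 dy0.0 hitTrue t30.6 p [0.6296 0.0428 0.0935] F [0.5 0.1 5.6] M [-0.01  0.09  0.03] op 0.381
entered False
```

It rests on the jaws at exactly the predicted height of 0.0935, so it does not enter gap 1. Now gap 2.

Run:
```python
from h import *
e=tryg(2); print("entered",e)
if not e:
    for dy in (.001,-.001,.002,-.002):
        arm.movel([*(gap(2)+EY*dy),.099],velocity=.1)
        e=tryg(2,dy,fresh=False)
        if e: break
if e:
    arm.grip(.6); arm.wait(.3); st("rel"); q=gap(2); arm.movel([*q,.2],velocity=.2)
    arm.move_to([q[0]-.03,q[1],.22],R(GY)); arm.wait(.2); ci,im=snap("wrist","in2")
    hsv=cv2.cvtColor(im,cv2.COLOR_BGR2HSV); m=(hsv[...,0]<22)&(hsv[...,1]>90)&(hsv[...,2]>50); m[260:]=0
    for c,a,s,_ in blobs(m,300): print(c,a,s,ray(ci,c,.022).round(4),"gap2",q)
    st()
```

```text
gap2 dy0.0 hitFalse t32.8 p [ 0.635  -0.0048  0.08  ] F [-0.9  0.1 -1.3] M [ 0.05 -0.04  0.  ] op 0.381
entered True
rel t33.4 p [ 0.6349 -0.0048  0.08  ] F [0.6 0.3 0.1] M [-0.01  0.05 -0.03] op 0.601
[ 8.3342246  17.43582888] 374 [ 0  0 17 35] [0.7009 0.1817 0.022 ] gap2 [ 0.63485681 -0.00479434]
[281.6827853  162.39458414] 517 [256 138  48  37] [ 0.6272 -0.0069  0.022 ] gap2 [ 0.63485681 -0.00479434]
 t35.8 p [ 0.6049 -0.0048  0.2199] F [ 0.1 -0.1  0.5] M [ 0.01  0.02 -0.03] op 0.599
```

The first disc enters gap 2, so it is the 35 mm one. I take it to the seat with a higher grip, to keep the fingertips off the boss.

Run:
```python
from h import *
d=.0785; q=gap(2)
pick(*q,.006,op=.6,squeeze=False,d=d)
s=np.array([.417,-.1188])
arm.move_to([*s,.16],R(GY+90)); arm.wait(.1); st("above seat"); arm.movel([*s,.122],velocity=.1)
hit=arm.movel([*s,.026+d+.0005],velocity=.025,guard=6); o=st(f"seat hit{hit}")
```

```text
grip t38.5 p [ 0.6356 -0.0049  0.086 ] F [ 0.2 -0.5  6.3] M [0.   0.1  0.01] op 0.373
above seat t40.0 p [ 0.4187 -0.1189  0.16  ] F [-0.5 -0.5 -0.3] M [ 0.01 -0.05 -0.04] op 0.374
seat hitTrue t41.2 p [ 0.4168 -0.1187  0.106 ] F [-0.7  0.1  4.5] M [ 0.01 -0.01  0.01] op 0.372
```

Run:
```python
from h import *
arm.grip(.6); arm.wait(.3); st("rel"); arm.movel([.417,-.1188,.2],velocity=.15)
arm.move_to([.39,-.1205,.22],R(5.5)); arm.wait(.2); ci,im=snap("wrist","seat2")
arm.move_to([.50,.29,.30],R(0)); arm.wait(.2); cb,ib=snap("wrist","board2")
for ci,i,z in ((ci,im,.042),(cb,ib,.02)):
    hsv=cv2.cvtColor(i,cv2.COLOR_BGR2HSV); m=(hsv[...,0]<22)&(hsv[...,1]>90)&(hsv[...,2]>50); m[260:]=0
    for c,a,s,mm in blobs(m,300):
        ys,xs=np.nonzero(mm); P=np.array([ray(ci,p,z)[:2]*1000 for p in np.c_[xs,ys]],np.float32)
        cc,r=cv2.minEnclosingCircle(P); print("disc",c.round(1),a,np.round(cc,1),round(2*r,1))
st()
cv2.imwrite("pics/v3.png",np.hstack([im[60:340,100:460],ib[0:280,100:500]]))
```

```text
rel t41.8 p [ 0.4163 -0.1185  0.1056] F [ 0.5 -0.3 -0.5] M [ 0.01 -0.02  0.02] op 0.596
disc [276.6 164.4] 1451 [ 416.9 -118.1] 34.5
disc [299.7  98.5] 1514 [565.  266.7] 39.2
disc [215.4 113. ] 1879 [552.2 343. ] 44.5
 t46.0 p [0.5002 0.2891 0.3   ] F [ 0.5  0.3 -0.1] M [-0.05  0.03 -0.03] op 0.600
```

View pics/v3.png

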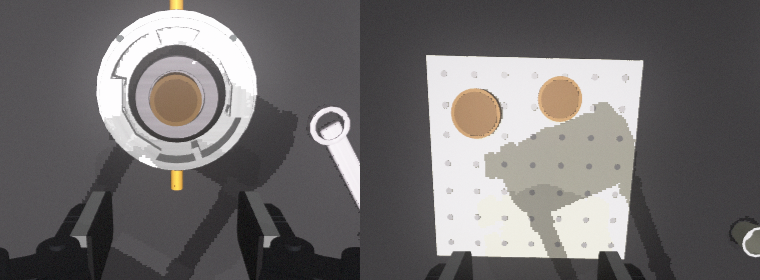

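The 35 mm disc lies in the seat at (0.4169,-0.1181). Two discs remain on the board. Next is the mid one, tried in gaps 1, 2 and 3.

```bash
cat >> h.py <<'E'
def release(n):
    q=gap(n); arm.grip(.7); arm.wait(.3); st("rel"); arm.movel([*q,.16],velocity=.2)
E
python3 - <<'E'
from h import *
pick(.565,.2667,.004)
for n in (1,2,3):
    e=tryg(n)
    if e: break
    q=gap(n); arm.movel([*q,.115],velocity=.15)
print("entered",n,e)
if e and n==3: release(3)
E
```

```text
squeeze t48.1 p [0.5657 0.2669 0.0787] F [ 0.4 -0.4  4.8] M [-0.03  0.08  0.  ] op 0.454
grip t50.2 p [0.5652 0.2668 0.078 ] F [-0.1 -0.2  3.6] M [ 0.01  0.14 -0.03] op 0.441
gap1 dy0.0 hitTrue t52.6 p [0.6296 0.0428 0.0939] F [-0.4 -0.3  4.2] M [-0.01  0.07 -0.01] op 0.441
gap2 dy0.0 hitTrue t54.2 p [ 0.6353 -0.0048  0.0936] F [-0.5  0.1  2.8] M [0.07 0.07 0.02] op 0.438
gap3 dy0.0 hitFalse t56.3 p [ 0.6413 -0.0575  0.08  ] F [0.3 0.7 0.1] M [ 0.   -0.01 -0.04] op 0.440
entered 3 True
rel t56.9 p [ 0.6411 -0.0574  0.08  ] F [-0.9 -0.6  0.7] M [ 0.05  0.02 -0.02] op 0.699
```

The mid disc enters gap 3. For the large disc I try gaps 1 and 2. Gap 3 now holds the 40 mm disc and no two discs are alike, so the next free gap is 4.

Run:
```python
from h import *
pick(.5522,.343,.004)
for n in (1,2,4):
    e=tryg(n)
    if e: break
    q=gap(n); arm.movel([*q,.115],velocity=.15)
print("entered",n,e)
if e and n==4:
    release(4)
q=GO; arm.move_to([q[0]-.04,q[1],.26],R(GY)); arm.wait(.2); ci,im=snap("wrist","gauge_fin")
arm.move_to([.5135-.0,-.319,.24],R(5.5)); arm.wait(.2); c2,i2=snap("wrist","mat2"); st()
import pickle; pickle.dump((ci,c2),open("E.pkl","wb"))
cv2.imwrite("pics/v4.png",np.hstack([im[40:300,60:500],i2[60:320,100:460]]))
```

```text
squeeze t60.7 p [0.5529 0.3432 0.0788] F [-0.  -0.6  4. ] M [-0.07  0.02 -0.02] op 0.514
grip t62.8 p [0.5524 0.3431 0.078 ] F [ 0.  -0.4  3.4] M [-0.04  0.15 -0.01] op 0.504
gap1 dy0.0 hitTrue t65.4 p [0.6296 0.0428 0.094 ] F [ 0.  -0.1  4.3] M [-0.01  0.07  0.06] op 0.502
gap2 dy0.0 hitTrue t67.0 p [ 0.6353 -0.0048  0.094 ] F [0.5 0.1 4.1] M [ 0.01  0.07 -0.01] op 0.499
gap4 dy0.0 hitFalse t69.3 p [ 0.6479 -0.1151  0.08  ] F [-0.6 -0.6 -1.2] M [-0.01  0.11 -0.03] op 0.497
entered 4 True
rel t69.9 p [ 0.6479 -0.115   0.08  ] F [-0.   0.2 -0.2] M [ 0.02  0.   -0.04] op 0.698
 t73.5 p [ 0.5141 -0.3179  0.2402] F [-0.8  0.5 -0.5] M [-0.04 -0.02  0.02] op 0.699
```

View pics/v4.png

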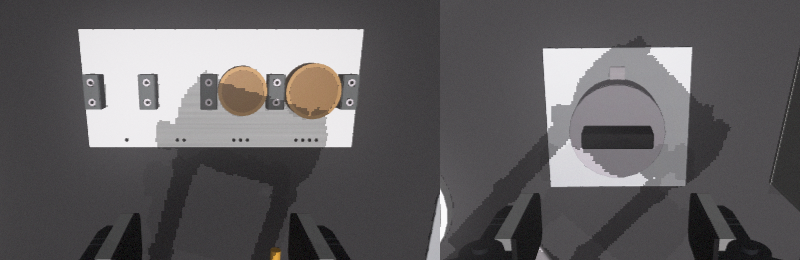

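Both spares lie in gaps 3 and 4. The cover is unchanged on the mat. Next I fetch it.

Run:
```python
from h import *
m=[.5135,-.319]; h=[.4175,-.119]; yaw=95.5
arm.move_to([*m,.20],R(yaw)); arm.movel([*m,.1174],velocity=.1); arm.grip(0,100); arm.wait(.2); o=st("grip"); z0=o["position"][2]
arm.movel([*m,.21],velocity=.12); arm.move_to([*h,.21],R(yaw)); arm.wait(.2); st("above")
arm.movel([*h,z0+.03],velocity=.1); arm.wait(.2); st("near")
hit=arm.movel([*h,z0+.0125],velocity=.02,guard=4); st(f"hit{hit} exp {z0+.014:.4f}")
```

```text
grip t76.6 p [ 0.5135 -0.3191  0.118 ] F [-1.5  0.2  5.4] M [0.11 0.17 0.  ] op 0.109
above t78.6 p [ 0.4186 -0.1203  0.21  ] F [ 0.   0.6 -2.1] M [-0.   -0.02 -0.01] op 0.110
near t79.6 p [ 0.4179 -0.1192  0.1487] F [ 0.2 -0.  -1.7] M [-0.03 -0.01 -0.  ] op 0.113
hitTrue exp 0.1320 t80.3 p [ 0.4173 -0.1189  0.1317] F [-1.2  0.3  5.4] M [-0.03  0.    0.07] op 0.111
```

The cover is on the ring at the expected height, so the lugs are through the openings. Now I turn and lock it.

Run:
```python
from h import *
h=[.4175,-.119]; yl=5.7
arm.movel([*h,.1282],velocity=.02); st("light")
turn([*h,.1282],95.5,yl+40,8); st("40")
arm.movel([*h,.1248],velocity=.02); arm.wait(.1); st("press")
turn([*h,.1248],yl+40,yl+20,5); st("20")
turn([*h,.1248],yl+20,yl,5); arm.wait(.2); st("0")
```

```text
light t80.7 p [ 0.4176 -0.119   0.129 ] F [-2.2  0.4  9.5] M [0.12 0.34 0.01] op 0.110
40 t82.4 p [ 0.4181 -0.1196  0.1293] F [-1.6 -1.2  9.4] M [-0.16  0.36 -0.18] op 0.110
press t82.8 p [ 0.418  -0.1197  0.127 ] F [-4.  -0.1 20.4] M [ 0.05  0.84 -0.18] op 0.111
20 t84.1 p [ 0.4185 -0.12    0.127 ] F [-3.6 -0.5 18.1] M [-0.12  0.62  0.18] op 0.111
0 t85.3 p [ 0.4184 -0.1199  0.127 ] F [-3.9 -1.5 19.2] M [-0.13  0.72  0.09] op 0.114
```

Run:
```python
from h import *
h=[.4175,-.119]; yl=5.7
arm.movel([*h,.1318],velocity=.02); arm.wait(.2); st("eased")
arm.movel([*h,.1338],velocity=.01,guard=8); arm.wait(.1); st("pull test")
arm.movel([*h,.1318],velocity=.02)
arm.grip(.5); arm.wait(.3); st("rel"); arm.movel([*h,.21],velocity=.1)
arm.move_to([.412,-.117,.27],R(0)); arm.wait(.3); ci,im=snap("wrist","fin")
g=cv2.cvtColor(im,cv2.COLOR_BGR2GRAY); m=np.zeros_like(g,bool); m[140:230,255:300]=g[140:230,255:300]<85
for c,a,s,mm in blobs(m,200):
    ys,xs=np.nonzero(mm); P=np.array([ray(ci,p,.077)[:2]*1000 for p in np.c_[xs,ys]],np.float32)
    print("bar",a,[np.round(v,1) for v in cv2.minAreaRect(P)])
_,s=snap("scene","sc_fin"); _,d=snap("side","sd_fin"); st()
cv2.imwrite("pics/v5.png",np.hstack([im[60:320,150:500],d[120:380,150:420]]))
```

```text
eased t86.0 p [ 0.4178 -0.1191  0.132 ] F [-0.8  0.1  5.2] M [ 0.    0.08 -0.01] op 0.112
pull test t86.3 p [ 0.4167 -0.1186  0.1322] F [ 0.1  0.2 -0.8] M [ 0.01 -0.    0.02] op 0.111
rel t87.3 p [ 0.4175 -0.119   0.1318] F [-0.   0.2 -0.6] M [-0.    0.   -0.04] op 0.503
bar 1140 [array([ 418. , -117.9]), array([52.3, 11.9]), np.float64(5.7)]
 t89.0 p [ 0.4118 -0.1169  0.2694] F [ 0.6  0.4 -0. ] M [-0.03 -0.01  0.02] op 0.497
```

View pics/v5.png

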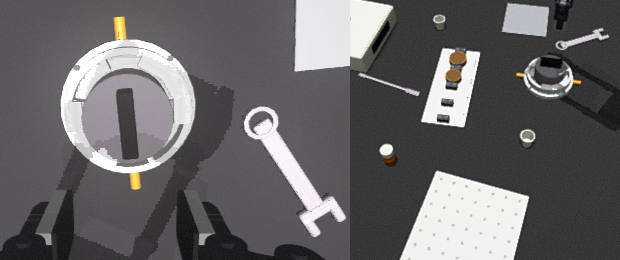

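The cover's bar is back at yaw 5.7° (5.4° at the start, 5.8° by the pins) at the same height. The pull test met resistance, both spares are in place and no bystander has moved visibly. Handing in.

```bash
python3 -c "
from workcell import arm
arm.hand_in(); print(arm.observe()['time'])"
```

```text
the job is handed in; nothing more can be done
the job is handed in; nothing more can be done
```

The filter holder is loaded with the 35 mm disc and its cover is back on and locked. I handed the job in at about 89 s of the 210 s allowed.

- **Cover off:** I pressed it down, turned it 90° counter-clockwise, lifted it off and stood it upright on the mat. The touch-down height matched the expected value.
- **35 mm disc:** The smallest disc stopped on the jaws of gap 1 and entered gap 2. It now lies in the holder's seat. My picture put it about 1 mm from the seat's axis, and the height at which it touched down was right for lying flat.
- **40 mm disc:** The mid disc was refused by gaps 1 and 2 and entered gap 3, where it stays. It had been knocked aside on the board, so I picked it up from its new place.
- **45 mm disc:** The large disc was refused by gaps 1 and 2 and lies in gap 4. I did not try it in gap 3, because the 40 mm disc was already lying there. That it is the 45 mm disc follows from no two being alike; the gripper opening and the picture size agree.
- **Spares:** Only three discs were on the board, so there is no 30 mm disc among them.
- **Cover on:** After the final turn its yaw was 5.7°, against 5.4° at the start and 5.8° for the holder's pins, and it sat at its original locked height.

Two checks were weaker than the rest:
- The upward pull test on the locked cover stopped on its force limit after only a fraction of a millimetre. It agrees with the cover being locked but is not strong proof on its own.
- I judged by eye in the last side picture that the bystanders had not moved; I did not measure it.

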